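# Angle the tube carrier past the post into the loading bay

## Task

Push the long yellow tube carrier along the bench, one end and then the other, so that it angles in behind the steel post and ends up lying wholly inside the loader's blue-floored bay. Only push it, on its yellow base: do not grip it by its sides, do not push or grip its caps, and do not lift or tip it. Leave the other things on the bench where they are.

Things in the scene. Friction and masses are not known exactly. Their poses are not given: they have to be found in the camera images.
- carrier: Tube carrier, loose: a straight yellow plastic bar 200 mm long (its own x axis), 30 mm wide (y), 34 mm high, with a row of eight round caps (15 mm across, 9 mm high, blue and red) along its top, 43 mm high in all. About 0.25 kg; slides flat on the bench. Both ends are alike and either may go in first. Origin: centre of its underside.
- carrier_side_l: The carrier's long side face at its own +y (15 mm from the carrier's centre line, 186 mm long, 5 to 29 mm up), part of the carrier. Origin is that of the carrier.
- carrier_side_r: The carrier's long side face at its own -y, otherwise as the other side. Origin is that of the carrier.
- carrier_caps: The eight caps on the carrier, fixed to it, 34 to 43 mm up. Origin is that of the carrier.
- end_a (a point): Middle of the lower edge of the carrier's end face at its own +x, at bench level.
- end_b (a point): Middle of the lower edge of the carrier's end face at its own -x, at bench level.
- dock: Sample loader with its bay, fixed. Origin: centre of the bay's floor, at bench level (blue marking, no sill). The bay is open towards its own -x (the robot) and upwards: 230 mm long along y (end walls' inner faces at y = +-115 mm), 46 mm deep (mouth at x = -23, back wall's inner face at x = +23 mm); walls 12 mm thick, 30 mm high. Behind it a grey housing 340 mm long, 115 mm deep, 60 mm high.
- post: Steel post with a red top, fixed upright on the bench in front of the bay's mouth near the bay's +y end: 16 mm across, 48 mm high. Its centre is 49 mm from the bay's centre line towards the robot, so 64 mm is free between post and back wall. Origin: centre of its foot; axes parallel to the dock's.
- pink_bottle: Red reagent bottle with white cap, 52 mm across, 125 mm high, loose; leave it. Origin: centre of its underside.
- dark_bottle: Amber reagent bottle with black cap, 60 mm across, 140 mm high, loose; leave it. Origin: centre of its underside.
- vial: Small vial with yellow cap, 26 mm across, 45 mm high, loose; leave it. Origin: centre of its underside.
- marker: White marker pen with blue cap, 137 mm long along its x, 18 mm thick, lying; leave it. Origin: near mid-length, at bench level.
- plate: Clear 96-well plate, 127 x 85 x 14 mm, loose; leave it. Origin: centre of its underside.
- reservoir: Beige open tray, 90 x 160 x 40 mm, loose; leave it. Origin: centre of its underside.
There are look-alikes about, which are no part of the job. There is more than one size of the carrier; the one meant has the size given above.

How it is judged:
On the way:
1. one end of the carrier is behind the post, on the bay's side of it (((x of end_a in the frame of post above 0.015 m and y of end_a in the frame of post above 0 m) or (x of end_b in the frame of post above 0.015 m and y of end_b in the frame of post above 0 m))), for 0.1 s.
At the end, for the whole second after the job is handed in: The carrier lies flat and at rest inside the bay: both end middles no farther than 12 mm towards the robot from the bay's centre line (a carrier wholly inside is at most 8 mm), its centre within 20 mm of the bay's centre lengthwise, parallel to the bay within 0.12 rad (x of end_a in the frame of dock between -0.012 and 0.023 m and x of end_b in the frame of dock between -0.012 and 0.023 m and y of carrier in the frame of dock between -0.02 and 0.02 m and angle between the x axis of carrier and the y axis of dock, either way round below 0.12 rad and height (world z) of carrier below 0.005 m and angle between carrier's own z axis and vertical below 0.06 rad and linear speed of carrier below 0.01 m/s); the robot touches nothing.
It fails at once if the carrier is lifted more than 10 mm or tipped more than 0.25 rad (height (world z) of carrier above 0.01 m or angle between carrier's own z axis and vertical above 0.25 rad).
It fails at once if the carrier is gripped by both its long sides (over 2 N on each) (contact force between the fingers and carrier_side_l above 2 N and contact force between the fingers and carrier_side_r above 2 N).
It fails at once if the caps are pushed or gripped with more than 4 N (contact force between the fingers and carrier_caps above 4 N).
It fails at once if a bystander is moved more than 20 mm (distance of any of pink_bottle, dark_bottle, vial, marker, plate, reservoir from where it was at the start of the episode above 0.02 m).
It also fails if it takes over 72 s, if anything falls off the work surface, if the arm or the gripper's body presses on something with over 40 N, if the wrist force passes 120 N, or if a joint passes its speed limit or range.

## Robot

A 7-joint arm with a two-finger parallel gripper is mounted at the origin on the work surface. World frame = base frame: x ahead of the robot, y to its left, z up, the work surface at z = 0. Lengths are in m, angles in rad, forces in N, time in s.
With the tool pointing down it reaches from about 0.35 to 0.9 m from the base axis. Payload 8.1 kg.
Tool frame: the origin (TCP) lies midway between the tips of the shut fingers; the grasp point (between the pads) lies 19 mm behind it (arm.hold_point_z is the distance from the TCP to the grasp point, in m); z points along the fingers, y is the direction in which the jaws open and shut (so a half turn about z gives the same grasp; the last joint's range is limited). The gripper opens to 92 mm and grips with 3 to 60 N. Pads are 19 mm wide; open, the fingers measure 130 mm over their backs; the gripper's body (75 mm by 190 mm) begins 47 mm behind the grasp point.
Start: joints at [1.105, 0.434, 0.025, 1.573, -0.012, 1.134, -0.075], TCP at [0.222, -0.584, 0.227] pointing down, gripper open.
Joint ranges: [-2.62, 2.62], [-0.44, 2.09], [-1.27, 1.32], [0.08, 2.57], [-1.32, 4.46], [0.12, 2], [-2.74, 2.74]. Speed limits (rad/s): [2.22, 2.22, 3.01, 3.01, 3.14, 3.14, 3.14].

## Interface

Orientations are given as a rotation vector (axis times angle).
In Python, from cell import arm gives the robot as it stands.
- The arm moves only by the shell command python3 -m pendant 'ROWS' [FORCE]. ROWS is JSON, a list of rows, each a list of 3 entries, a list of its own where there are three numbers: the shift along the tool's x, y, z in m, then the turn, a rotation vector about the tool's x, y, z in degrees, then the finger opening in m, from 0 to 0.0918. A call has 1 to 10 rows; each row shifts and turns the commanded pose from where the row before left it, along the tool's axes as they then stand; what a row does not reach is not made up. A row lasts 1/8 s, in which the tool goes at most 62.5 mm and 10.7 degrees, less where a joint would pass 70% of its speed; a pose out of reach is approached as far as the arm can. A call with a gripper value outside its range is refused whole. The fingers move at their own pace and stop on an object; FORCE is the grip in N (left out, the last holds). Time passes only in rows, so rows that do not move let the fingers close. It gives the time, the measured TCP pose, the force and the opening at its end, in the units of the state.
- arm.observe(): the state, without advancing time (a new reading comes with each control period).
- arm.get_image(name): name is "side" or "top" or "wrist"; returns (picture, depth): 420x560x3 uint8, red, green, blue; 420x560 float32, m along the optical axis (not along the pixel's ray), 0 where there is no reading.
- arm.camera_params(name): a dict with "fovy" (degrees; the focal length in pixels is half the picture's height over the tangent of half this angle, whatever the lens; pixels are square), "cx", "cy" (the principal point, pixels), "rvec" (rotation vector, rad) and "tvec" (3), from world to camera coordinates, as OpenCV has them; the wrist camera has in their place "mount" (4x4, takes a point from camera to tool coordinates, whose origin is the TCP and whose axes are the flange's). Camera axes: x right, y down, z forward; pixel columns grow to the right and rows downward; lengths in m; the calibration is good to about 2 mm. A picture is of the moment at which its call begins: read the wrist's pose just before it. camera_params takes no time and is no camera call.
- arm.sign_off(): hands the job in, once; it reports no verdict.
Trained networks look in the newest picture that a camera, given by its name, has taken for a name from the list of things; names that differ only in an ending like _2 or _b are one class to them, and where a whole thing is asked for, a point or a joint stands for the part that bears it (a point fixed in the world has none). Each returns a list of dicts, best first, with "conf" (0 to 1); they miss things now and then, are a little off and sometimes report something else, mostly with a low value. They report only what shows in the picture. A call takes as long as a camera call. They do not tell look-alikes from the thing itself.
- arm.look_for(camera, label): "rect" ([centre column, centre row, width, height] in pixels, round what is visible of it).
- arm.masks_of(camera, label): "pixels" (420x560 bool, what is visible of it) and "rect" ([centre column, centre row, width, height] in pixels, round what is visible of it).
The state is a dict: "clock": time; "joints": joint angles; "dq": joint speeds; "joint_efforts": joint torques, N m; "position": TCP position; "ee_rot": TCP orientation; "force": force on the tool from outside, world axes, zero at the start; "ft_torque": the same for the moment, N m; "width": opening from 0.0 (shut) to 1.0 (fully open).
Only numpy, scipy, OpenCV 4.12 (cv2) and the standard library are available. Lean on these libraries where they do the work, as an engineer would, in place of code of your own. Each camera call takes 0.05 s, during which the arm holds its last target.

## Working session

There is one attempt and no reset: what is moved stays moved. The work goes in short steps, Python scripts to look and compute and a shell command to move; the robot and the scene stay as the last step left them, time stands still between calls to the robot, and variables do not carry over. Pictures are saved under pics/ and viewed, and the job is handed in when it is done.

```bash
ls; mkdir -p pics; cat > h.py <<'E'
import numpy as np,cv2
from cell import arm
from scipy.spatial.transform import Rotation as R
def cam(n):
    p=arm.camera_params(n); f=210/np.tan(np.radians(p['fovy'])/2)
    if 'mount' in p:
        s=arm.observe(); T=np.eye(4);T[:3,:3]=R.from_rotvec(s['ee_rot']).as_matrix();T[:3,3]=s['position']
        M=T@np.array(p['mount'])
    else:
        W=np.eye(4);W[:3,:3]=R.from_rotvec(np.ravel(p['rvec'])).as_matrix();W[:3,3]=np.ravel(p['tvec']);M=np.linalg.inv(W)
    return f,p['cx'],p['cy'],M
def cloud(c,d):
    f,cx,cy,M=c; v,u=np.mgrid[:420,:560]
    P=np.stack([(u-cx)/f*d,(v-cy)/f*d,d],-1)
    return P@M[:3,:3].T+M[:3,3]
def onplane(c,u,v,z):
    f,cx,cy,M=c; r=M[:3,:3]@np.array([(u-cx)/f,(v-cy)/f,1]); return M[:3,3]+r*(z-M[2,3])/r[2]
def save(n,im): cv2.imwrite('pics/'+n+'.png',im[:,:,::-1])
E
python3 - <<'E'
from h import *
s=arm.observe();print(s)
for n in('top','side'):
    im,d=arm.get_image(n);save(n+'0',im);np.savez('pics/'+n+'0.npz',im=im,d=d);print(arm.camera_params(n))
E
```

```text
pics
{'clock': 0.0, 'joints': array([ 1.105405  ,  0.43520735,  0.02496675,  1.57409508, -0.01160997,
        1.13397926, -0.07513129]), 'dq': array([ 5.72278197e-04,  6.33814381e-05, -2.19127061e-04, -2.68972990e-03,
        5.70093051e-04,  1.11465295e-03,  3.18265397e-04]), 'joint_efforts': array([-1.10494395e-03, -6.67857885e+01,  9.84285213e-01, -3.14459074e+01,
       -6.06830930e-02,  4.28323529e-02,  1.37538941e-04]), 'position': array([ 0.2215776 , -0.58386463,  0.22595538]), 'ee_rot': array([-3.08861059e+00, -5.66328473e-01,  6.34443943e-04]), 'force': array([ 0.03463464, -0.93942276, -0.32436411]), 'ft_torque': array([0.00283259, 0.00582118, 0.00752502]), 'width': 1.001462074924222}
{'fovy': 48.336540334952915, 'cx': 278.3906321250458, 'cy': 209.4753083122679, 'rvec': array([ 2.17218511, -2.21967846,  0.05047731]), 'tvec': array([0.00314459, 0.55682338, 1.29921705])}
{'fovy': 52.58177712379264, 'cx': 274.19236846527775, 'cy': 206.99916559033173, 'rvec': array([ 0.62854161, -2.68450276,  1.06616801]), 'tvec': array([0.47565957, 0.21500479, 0.96451118])}
```

View pics/top0.png

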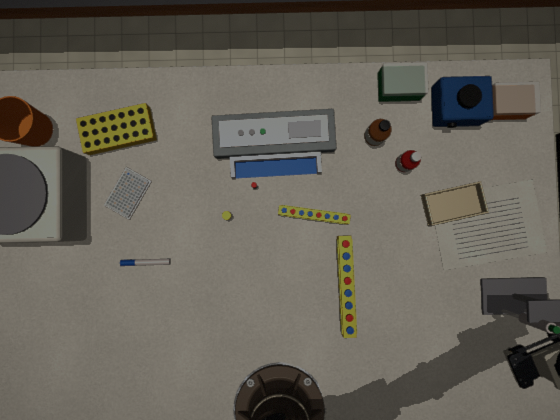

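View pics/side0.png

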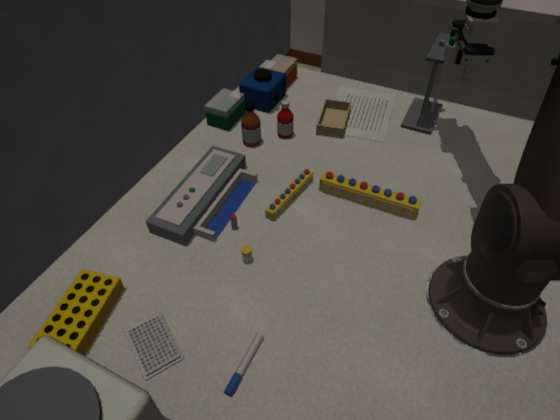

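The top view shows the bay at (277,167), the post at (254,185), a short carrier at (314,215), a longer look-alike at (347,287) and the vial at (227,215). Next I'll measure these.

```bash
cat >> h.py <<'E'
def yellow(im):
    h=cv2.cvtColor(im,cv2.COLOR_RGB2HSV); return (h[...,0]>18)&(h[...,0]<36)&(h[...,1]>130)&(h[...,2]>60)
def rectof(pts):
    (c,wh,a)=cv2.minAreaRect(np.float32(pts)*1000); b=cv2.boxPoints((c,wh,a))
    e=[(b[i]-b[i-1]) for i in(1,2)]; e=max(e,key=np.linalg.norm); an=np.degrees(np.arctan2(e[1],e[0]))
    return np.round(c,1),np.round(sorted(wh),1),round(float((an+90)%180-90),2)
E
python3 - <<'E'
from h import *
for n in('top','side'):
    z=np.load(f'pics/{n}0.npz');im,d=z['im'],z['d'];c=cam(n);P=cloud(c,d)
    m=yellow(im)
    k,l,st,ce=cv2.connectedComponentsWithStats(m.astype('uint8'))
    print(n)
    for i in range(1,k):
        if st[i,4]>60:
            q=P[l==i]; print(ce[i].round(),st[i,4],'zmax',np.percentile(q[:,2],[5,50,95]).round(3))
            t=q[(q[:,2]>.028)&(q[:,2]<.05)]
            if len(t)>20: print('  rect top',rectof(t[:,:2]))
    h=cv2.cvtColor(im,cv2.COLOR_RGB2HSV); b=(h[...,0]>100)&(h[...,0]<125)&(h[...,1]>150)
    k,l,st,ce=cv2.connectedComponentsWithStats(b.astype('uint8'))
    for i in range(1,k):
        if st[i,4]>300:
            q=P[l==i]; print('blue',ce[i].round(),st[i,4],np.median(q,0).round(3),rectof(q[np.abs(q[:,2])<.02][:,:2]) if (np.abs(q[:,2])<.02).any() else '')
    r=((h[...,0]<8)|(h[...,0]>172))&(h[...,1]>150)
    k,l,st,ce=cv2.connectedComponentsWithStats(r.astype('uint8'))
    for i in range(1,k):
        if st[i,4]>8: q=P[l==i]; print('red',ce[i].round(),st[i,4],np.median(q,0).round(3))
    for lab in('carrier','dock','post','vial','pink_bottle','dark_bottle','marker','plate','reservoir'):
        arm_r=arm.masks_of(n,lab)
        for x in arm_r[:2]:
            q=P[x['pixels']&(d>0)]; print(lab,round(x['conf'],2),np.round(x['rect']),np.median(q,0).round(3), np.percentile(q,95,0).round(3),np.percentile(q,5,0).round(3))
E
```

```text
top
[114. 128.] 2016 zmax [0.041 0.046 0.05 ]
  rect top (array([792.1, 439.8]), array([101.4, 200.4]), -78.29)
[314. 215.] 516 zmax [0.028 0.034 0.038]
  rect top (array([ 540.5, -106.1]), array([ 28.9, 196.2]), 81.04)
[346. 286.] 1096 zmax [0.037 0.046 0.051]
  rect top (array([ 342.7, -190. ]), array([ 41.1, 274. ]), 1.24)
blue [460. 102.] 2302 [ 0.827 -0.493  0.089] (array([ 816.1, -471.3]), array([ 65.9, 141.4]), 39.85)
blue [275. 167.] 1191 [ 0.678 -0.004  0.001] (array([677.9,  -3.1]), array([ 42.9, 228.6]), -87.67)
red [408. 160.] 199 [ 0.673 -0.355  0.086]
red [254. 185.] 20 [0.624 0.058 0.046]
red [292. 211.] 15 [ 0.55  -0.046  0.043]
red [318. 214.] 14 [ 0.539 -0.117  0.043]
red [344. 218.] 16 [ 0.528 -0.19   0.042]
red [346. 244.] 32 [ 0.459 -0.188  0.06 ]
red [347. 280.] 33 [ 0.361 -0.19   0.059]
red [349. 317.] 35 [ 0.261 -0.191  0.06 ]
carrier 0.89 [314. 214.  76.  16.] [ 0.54  -0.103  0.035] [ 0.562 -0.019  0.045] [ 0.521 -0.19   0.018]
carrier 0.69 [347. 287.  22. 104.] [ 0.342 -0.187  0.047] [ 0.466 -0.17   0.061] [ 0.221 -0.209  0.024]
dock 0.84 [275. 145. 126.  66
[... 2493 characters left out ...]
.61 [248. 255.   8.  16.] [0.536 0.139 0.038] [0.548 0.146 0.047] [0.528 0.125 0.009]
pink_bottle 0.78 [288. 118.  20.  37.] [ 0.671 -0.355  0.062] [ 0.71  -0.342  0.124] [ 0.653 -0.49   0.002]
dark_bottle 0.88 [253. 123.  18.  41.] [ 0.748 -0.27   0.075] [ 0.773 -0.258  0.139] [ 0.729 -0.292  0.01 ]
marker 0.82 [244. 362.  40.  63.] [0.413 0.374 0.016] [0.423 0.433 0.02 ] [0.406 0.305 0.001]
plate 0.82 [154. 349.  59.  66.] [0.603 0.421 0.014] [0.66  0.467 0.017] [0.552 0.374 0.005]
reservoir 0.71 [334. 117.  34.  41.] [ 0.562 -0.508  0.012] [ 0.606 -0.416  0.042] [ 0.509 -0.58   0.003]
reservoir 0.47 [289. 194.  46.  51.] [ 0.533 -0.091  0.033] [ 0.557 -0.01   0.045] [ 0.513 -0.191  0.006]
```

```bash
python3 - <<'E'
import cv2
im=cv2.imread('pics/top0.png');cv2.imwrite('pics/crop0.png',cv2.resize(im[95:245,200:360],None,fx=4.8,fy=4,interpolation=cv2.INTER_CUBIC) if 0 else cv2.resize(im[95:235,200:360],None,fx=4,fy=4,interpolation=cv2.INTER_CUBIC))
E
```

```text
(no output)
```

View pics/crop0.png

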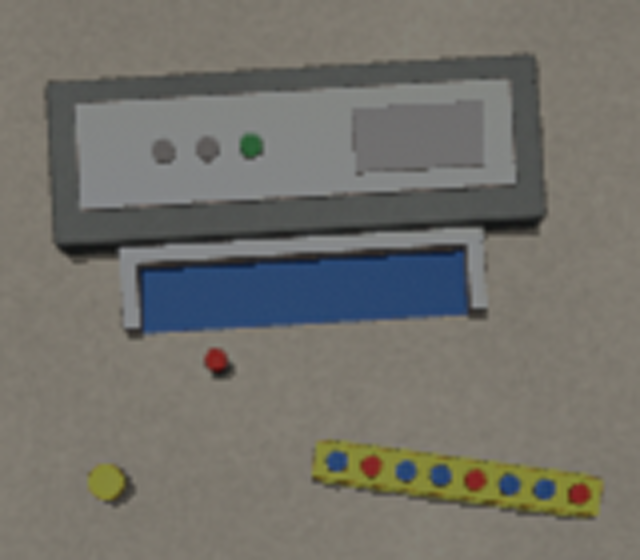

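```bash
cat >> h.py <<'E'
def go(x,y,z,head):
    s=arm.observe();M=R.from_rotvec(s['ee_rot']).as_matrix();p=s['position']
    h=np.degrees(np.arctan2(M[1,0],M[0,0])); t=M.T@(np.array([x,y,z])-p)
    print('clock',round(s['clock'],2),'pos',p.round(4),'head',h.round(1),'tilt z',M[:,2].round(3),'F',s['force'].round(1),'w',round(s['width'],2))
    print('tool shift mm',(t*1000).round(1),'turn z deg',round((h-head+180)%360-180,1))
E
python3 -m pendant '[[[0.036,-0.032,0],[0,0,0],0.0],[[0.036,-0.032,0],[0,0,0],0],[[0.036,-0.032,0],[0,0,0],0],[[0.036,-0.032,0],[0,0,0],0],[[0.036,-0.032,0],[0,0,0],0],[[0.036,-0.032,0],[0,0,0],0],[[0.036,-0.032,0],[0,0,0],0],[[0.036,-0.032,0],[0,0,0],0],[[0.036,-0.032,0],[0,0,0],0],[[0.036,-0.032,0],[0,0,0],0]]'
python3 -c "
from h import *
go(.485,-.07,.1,-20)"
```

```text
clock: 2.25
position: [0.4455, -0.1561, 0.227]
ee_rot: [3.09, 0.566, 0.001]
force: [-0.1, -0.8, 0.6]
width: 0.012
clock 2.25 pos [ 0.4455 -0.1561  0.227 ] head 20.8 tilt z [ 0.001 -0.    -1.   ] F [-0.1 -0.8  0.6] w 0.01
tool shift mm [ 67.4 -66.5 127. ] turn z deg 40.8
```

```bash

python3 -m pendant '[[[0.034,-0.033,0],[0,0,0],0.0],[[0.033,-0.033,0],[0,0,0],0],[[0,0,0.02],[0,0,10.2],0],[[0,0,0.03],[0,0,10.2],0],[[0,0,0.04],[0,0,10.2],0],[[0,0,0.037],[0,0,10.2],0],[[0,0,0],[0,0,0],0]]'
python3 -c "
from h import *
go(.485,-.07,.014,-20)
im,d=arm.get_image('wrist');save('w1',im)
im,d=arm.get_image('top');save('t1',cv2.resize(im[95:235,200:360],None,fx=4,fy=4))"
```

```text
clock: 3.12
position: [0.4822, -0.0718, 0.0979]
ee_rot: [3.093, -0.544, -0.008]
force: [0.1, 0.2, 0.0]
width: 0.005
clock 3.12 pos [ 0.4822 -0.0718  0.0979] head -19.9 tilt z [-0.005  0.    -1.   ] F [0.1 0.2 0. ] w 0.0
tool shift mm [ 2.4 -2.8 83.9] turn z deg 0.1
```

View pics/w1.png

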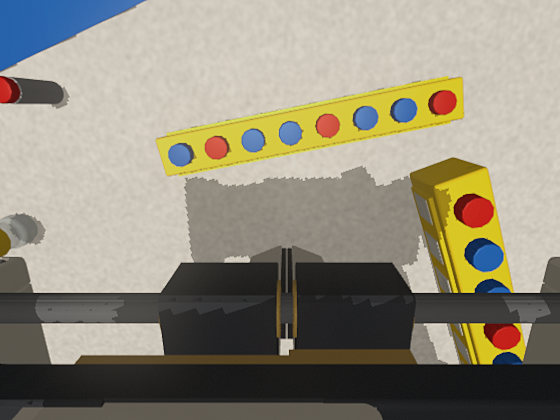

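View pics/t1.png

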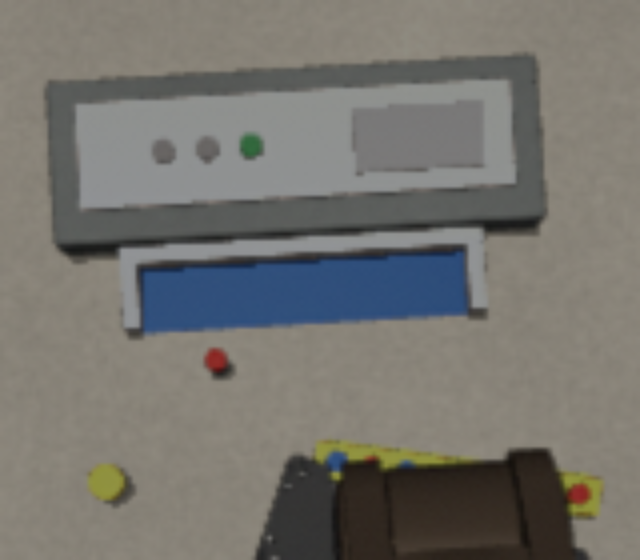

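The wrist view shows the carrier whole at (310,125). The look-alike is to the right, and the post is at (10,90). I'll measure through the wrist camera as well.

```bash
cat >> h.py <<'E'
D=np.array([.676,-.0035]);DY=np.radians(2.2)
def todock(p):
    d=np.asarray(p)-D; c,s=np.cos(DY),np.sin(DY); return np.array([c*d[0]+s*d[1],-s*d[0]+c*d[1]])
def toworld(q):
    c,s=np.cos(DY),np.sin(DY); return D+np.array([c*q[0]-s*q[1],s*q[0]+c*q[1]])
def meas(n,name):
    c=cam(n);im,d=arm.get_image(n);save(name,im);P=cloud(c,d);m=yellow(im)&(d>0)
    m=cv2.morphologyEx(m.astype('uint8'),cv2.MORPH_CLOSE,np.ones((5,5)))
    k,l,st,ce=cv2.connectedComponentsWithStats(m)
    for i in range(1,k):
        q=P[(l==i)&(d>0)]; t=q[(q[:,2]>.029)&(q[:,2]<.040)]
        if st[i,4]<200 or len(t)<100: continue
        C,wh,a=rectof(t[:,:2]); a=a%180
        w=C/1000; u=np.array([np.cos(np.radians(a)),np.sin(np.radians(a))])
        print(n,ce[i].round(),'ctr',C,'size',wh,'head',a,'zmed',np.median(t[:,2]).round(4),'| dock ctr',(todock(w)*1000).round(1),'L end',(todock(w+.1*u)*1000).round(1),'R end',(todock(w-.1*u)*1000).round(1),'theta',round(90+2.2-a,1))
    h=cv2.cvtColor(im,cv2.COLOR_RGB2HSV);r=((h[...,0]<8)|(h[...,0]>172))&(h[...,1]>150)
    k,l,st,ce=cv2.connectedComponentsWithStats(r.astype('uint8'))
    for i in range(1,k):
        q=P[(l==i)&(d>0)]
        if st[i,4]>8 and len(q):
            z=np.median(q,0)
            if .03<z[2]<.07 and np.linalg.norm(z[:2]-[.622,.058])<.03: print('  post',z.round(4),st[i,4],'dock',(todock(z[:2])*1000).round(1))
    b=(h[...,0]>100)&(h[...,0]<125)&(h[...,1]>150)&(abs(P[...,2])<.012)&(d>0)&(P[...,0]>.6)
    if b.sum()>400: print('  floor',rectof(P[b][:,:2]))
E
python3 -m pendant '[[[0.002,-0.002,0.028],[0,0,0],0.0],[[0,0,0.028],[0,0,0],0],[[0,0,0.028],[0,0,0],0],[[0,0,0],[0,0,0],0]]'
python3 -c "
from h import *
meas('wrist','w2');meas('top','t2')
go(.54,-.09,.014,-20)"
```

```text
clock: 3.72
position: [0.4867, -0.0708, 0.0159]
ee_rot: [-3.094, 0.542, 0.001]
force: [-0.5, 1.0, -0.4]
width: 0.004
wrist [328. 145.] ctr [ 538.9 -105.1] size [ 30.1 196.6] head 81.07 zmed 0.0359 | dock ctr [-140.9  -96.3] L end [-121.6    1.9] R end [-160.2 -194.4] theta 11.1
wrist [518. 237.] ctr [ 467.4 -175.9] size [22.3 48.6] head 139.18 zmed 0.0351 | dock ctr [-215.1 -164.3] L end [-288.2  -96. ] R end [-142.  -232.5] theta -47.0
wrist [513. 340.] ctr [ 414.6 -168.7] size [ 1.6 30. ] head 1.4 zmed 0.0359 | dock ctr [-267.5 -155. ] L end [-167.6 -156.4] R end [-367.5 -153.6] theta 90.8
  post [0.6238 0.0578 0.0486] 20 dock [-49.8  63.2]
  floor (array([ 707.4, -174. ]), array([ 70.8, 576.4]), -80.47)
clock 3.83 pos [ 0.4878 -0.0709  0.0173] head -19.9 tilt z [ 0.002 -0.    -1.   ] F [ 0.  -0.2 -0.4] w 0.01
tool shift mm [55.6  0.2  3.4] turn z deg 0.1
```

View pics/w2.png

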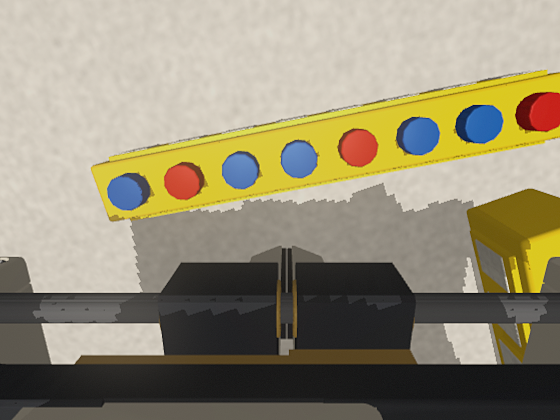

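```bash

python3 -m pendant '[[[0.012,-0.0045,0.002],[0,0,0],0.0],[[0.010,-0.0035,0],[0,0,0],0],[[0.006,-0.002,0],[0,0,0],0],[[0.006,-0.002,0],[0,0,0],0],[[0.006,-0.002,0],[0,0,0],0],[[0.006,-0.002,0],[0,0,0],0],[[0.006,-0.002,0],[0,0,0],0],[[0.006,-0.002,0],[0,0,0],0],[[0.006,-0.002,0],[0,0,0],0]]'
python3 -c "
from h import *
meas('wrist','w3')
go(.54,-.09,.014,-20)"
```

```text
clock: 4.95
position: [0.5546, -0.072, 0.0136]
ee_rot: [3.094, -0.546, -0.0]
force: [-2.4, 0.5, -0.3]
width: 0.003
wrist [339. 220.] ctr [ 569.4 -105.6] size [ 30.8 191.6] head 67.34 zmed 0.0358 | dock ctr [-110.4  -97.9] L end [-68.4  -7.2] R end [-152.5 -188.7] theta 24.9
wrist [511. 340.] ctr [ 473.4 -170.7] size [ 4.8 13.6] head 155.53 zmed 0.0308 | dock ctr [-208.9 -159.3] L end [-298.2 -114.4] R end [-119.5 -204.2] theta -63.3
  floor (array([676.1, -33.1]), array([ 46.5, 170.2]), -87.82)
clock 5.0 pos [ 0.5557 -0.072   0.0138] head -20.0 tilt z [ 0.001 -0.    -1.   ] F [0.3 0.3 0.3] w 0.0
tool shift mm [-8.6 22.3 -0.2] turn z deg -0.0
```

View pics/w3.png

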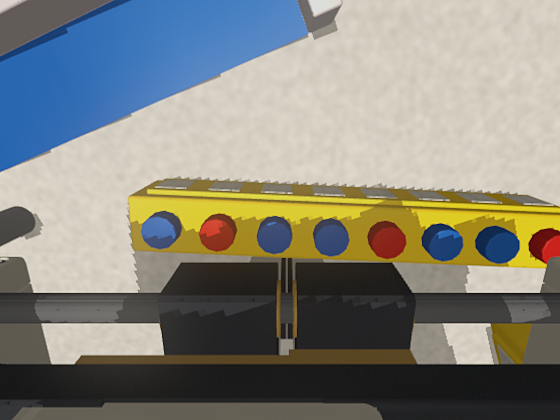

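```bash

python3 -m pendant '[[[0.0055,-0.002,0],[0,0,0],0.0],[[0.0055,-0.002,0],[0,0,0],0],[[0,0,0],[0,0,0],0],[[-0.025,0,0],[0,0,0],0],[[-0.03,0,-0.03],[0,0,0],0],[[0,0,-0.06],[0,0,0],0],[[0,0,0],[0,0,0],0]]'
python3 -c "
from h import *
meas('wrist','w4');meas('top','t4')
go(.51,-.23,.1,62)"
```

```text
clock: 5.88
position: [0.5174, -0.053, 0.108]
ee_rot: [-3.093, 0.545, -0.013]
force: [-0.2, -0.8, -0.1]
width: 0.003
wrist [331. 109.] ctr [ 579.1 -109.9] size [ 29.8 199.3] head 64.06 zmed 0.0359 | dock ctr [-100.9 -102.6] L end [-53.8 -14.4] R end [-148.1 -190.8] theta 28.1
wrist [480. 238.] ctr [ 450.1 -173.7] size [30.5 78.8] head 152.8 zmed 0.0353 | dock ctr [-232.3 -161.4] L end [-319.4 -112.3] R end [-145.1 -210.5] theta -60.6
wrist [ 47. 273.] ctr [543.4 126.2] size [ 9.8 23.9] head 17.22 zmed 0.0362 | dock ctr [-127.5  134.7] L end [-30.9 160.6] R end [-224.1  108.8] theta 75.0
wrist [495. 343.] ctr [ 358.3 -170. ] size [ 1.5 47.2] head 1.27 zmed 0.036 | dock ctr [-323.9 -154.2] L end [-223.9 -155.8] R end [-423.8 -152.6] theta 90.9
  post [0.6233 0.0561 0.05  ] 434 dock [-50.3  61.6]
  floor (array([674.5,  -0.8]), array([ 46.1, 224.8]), -87.87)
top [292. 189.] ctr [607.1 -54.5] size [28.5 76.1] head 63.49 zmed 0.0343 | dock ctr [-70.8 -48.3] L end [-22.8  39.4] R end [-118.8 -136. ] theta 28.7
  post [0.6237 0.0577 0.0474] 20 dock [-49.9  63.2]
  floor (array([678. ,  -2.9]), array([ 43. , 228.4]), -87.89)
clock 5.97 pos [ 0.515  -0.0533  0.1045] head -20.0 tilt z [ 0.002 -0.    -1.   ] F [ 0.1 -0.9 -0.8] w 0.0
tool shift mm [ 55.8 167.8   4.5] turn z deg -82.0
```

View pics/w4.png

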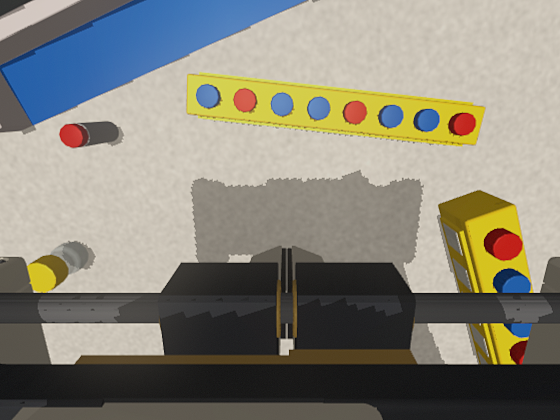

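```bash

python3 -m pendant '[[[0.0165,0.0415,0],[0,0,0],0.0],[[0.0165,0.0415,0],[0,0,0],0],[[0.0165,0.0415,0],[0,0,0],0],[[0.0165,0.0415,0],[0,0,0],0],[[0,0,0],[0,0,-10.5],0],[[0,0,0],[0,0,-10.5],0],[[0,0,0],[0,0,-10.5],0],[[0,0,0],[0,0,-10.5],0],[[0,0,0],[0,0,-10.5],0],[[0,0,0],[0,0,-10.5],0]]'
python3 -m pendant '[[[0,0,0],[0,0,-10.5],0],[[0,0,0],[0,0,-10.5],0],[[0,0,0],[0,0,0],0]]'
python3 -c "
from h import *
print(arm.observe()['joints'].round(2))
meas('wrist','w5')
go(.520,-.231,.014,64)"
```

```text
clock: 7.22
position: [0.5187, -0.2315, 0.1021]
ee_rot: [-2.918, -1.159, 0.002]
force: [-0.1, 0.1, 0.2]
width: 0.008
clock: 7.6
position: [0.5187, -0.2316, 0.1022]
ee_rot: [-2.664, -1.661, 0.001]
force: [0.1, 0.0, -0.7]
width: 0.003
[ 0.67  0.53 -0.49  1.82  0.31  0.87 -0.42]
wrist [288.  82.] ctr [ 558.8 -152. ] size [ 29.4 104.8] head 64.04 zmed 0.036 | dock ctr [-122.8 -143.9] L end [-75.6 -55.7] R end [-170.  -232.1] theta 28.2
wrist [136. 228.] ctr [ 409.2 -171.6] size [ 33.8 151.5] head 167.04 zmed 0.0353 | dock ctr [-273.1 -157.7] L end [-369.6 -131.6] R end [-176.5 -183.9] theta -74.8
clock 7.65 pos [ 0.5189 -0.2316  0.1025] head 63.7 tilt z [-0.002  0.001 -1.   ] F [-0.7 -0.3 -0. ] w 0.01
tool shift mm [ 1.   0.9 88.5] turn z deg -0.3
```

View pics/w5.png

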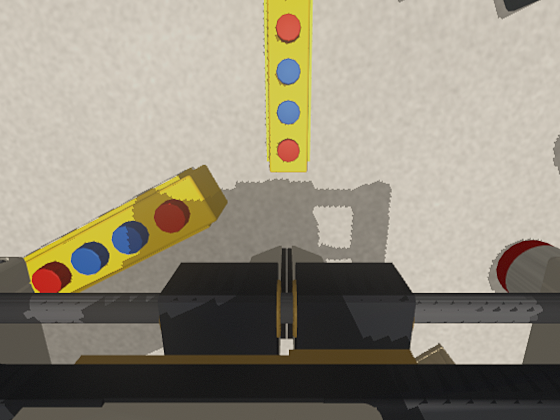

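```bash

python3 -m pendant '[[[0,0,0.03],[0,0,0],0],[[0,0,0.03],[0,0,0],0],[[0,0,0.028],[0,0,0],0],[[0.01,0,0],[0,0,0],0],[[0.006,0,0],[0,0,0],0],[[0.006,0,0],[0,0,0],0],[[0.006,0,0],[0,0,0],0],[[0.006,0,0],[0,0,0],0],[[0.006,0,0],[0,0,0],0],[[0.006,0,0],[0,0,0],0]]'
python3 -c "
from h import *
meas('wrist','w6');meas('top','t6')
go(.520,-.231,.014,64)"
```

```text
clock: 8.9
position: [0.5398, -0.1902, 0.0158]
ee_rot: [2.665, 1.664, -0.0]
force: [-0.8, -1.5, 1.4]
width: -0.0
wrist [285. 120.] ctr [ 567.9 -131.9] size [ 30.  107.3] head 63.86 zmed 0.0359 | dock ctr [-112.9 -124.2] L end [-65.5 -36.1] R end [-160.4 -212.2] theta 28.3
wrist [187. 349.] ctr [ 430.3 -168.8] size [ 1.2 38.5] head 0.28 zmed 0.0371 | dock ctr [-251.9 -155.7] L end [-151.9 -159.1] R end [-351.8 -152.4] theta 91.9
  floor (array([ 665.5, -117.3]), array([11. , 26.2]), -25.17)
top [116. 129.] ctr [789.8 439.1] size [ 97.3 201.2] head 101.68 zmed 0.0355 | dock ctr [130.7 437.9] L end [114.2 536.5] R end [147.2 339.3] theta -9.5
top [304. 196.] ctr [594.9 -79.2] size [ 29.  177.7] head 63.72 zmed 0.0343 | dock ctr [-83.9 -72.5] L end [-36.3  15.4] R end [-131.6 -160.4] theta 28.5
top [347. 292.] ctr [ 328.3 -190.9] size [ 42.3 242.3] head 1.21 zmed 0.0372 | dock ctr [-354.6 -173.9] L end [-254.7 -175.6] R end [-454.6 -172.2] theta 91.0
  post [0.6237 0.0577 0.0482] 20 dock [-49.9  63.1]
  floor (array([678.3,  -2.8]), array([ 43.1, 228.7]), -87.85)
clock 9.0 pos [ 0.5402 -0.1892  0.0157] head 64.0 tilt z [ 0.     0.001 -1.   ] F [0.4 0.1 0.7] w 0.01
tool shift mm [-46.4   0.1   1.7] turn z deg 0.0
```

View pics/w6.png

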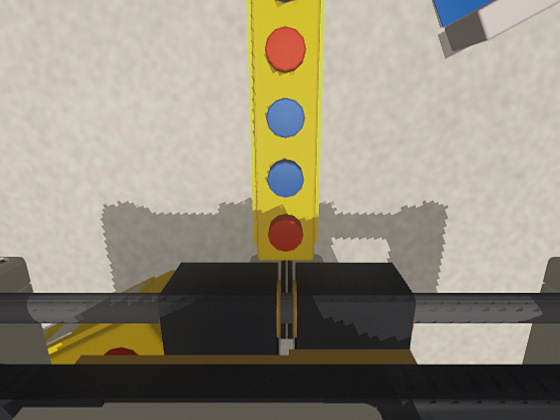

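View pics/t6.png

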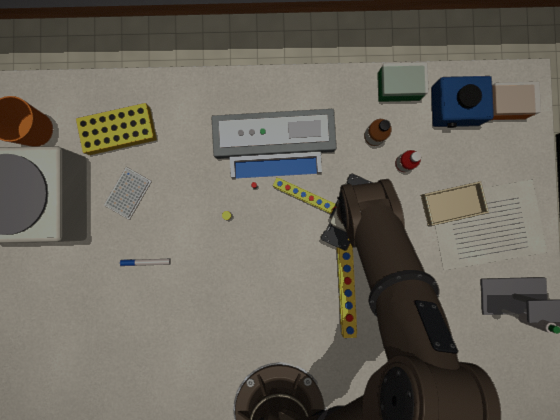

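```bash

python3 -m pendant '[[[0.006,0,0.001],[0,0,0],0],[[0.006,0,0],[0,0,0],0],[[0.006,0,0],[0,0,0],0],[[0.006,0,0],[0,0,0],0],[[0.006,0,0],[0,0,0],0],[[0.006,0,0],[0,0,0],0],[[0.006,0,0],[0,0,0],0],[[0.006,0,0],[0,0,0],0],[[0.006,0,0],[0,0,0],0],[[0.006,0,0],[0,0,0],0]]'
python3 -c "
from h import *
meas('wrist','w7');meas('top','t7')
go(.520,-.231,.014,64)"
```

```text
clock: 10.25
position: [0.5662, -0.1361, 0.0147]
ee_rot: [2.664, 1.664, -0.0]
force: [-0.7, -1.0, -0.6]
width: 0.004
wrist [285. 121.] ctr [594.1 -77.8] size [ 29.8 107.2] head 63.99 zmed 0.0359 | dock ctr [-84.7 -71.1] L end [-37.4  17. ] R end [-132.  -159.2] theta 28.2
  floor (array([677.6, -78.3]), array([47.1, 80.5]), -87.75)
top [116. 129.] ctr [788.4 437.5] size [ 98.9 199.9] head 99.02 zmed 0.0363 | dock ctr [129.2 436.4] L end [117.4 535.7] R end [141.1 337.1] theta -6.8
top [283. 186.] ctr [621.5 -24.1] size [ 28.5 174.7] head 64.22 zmed 0.0343 | dock ctr [-55.3 -18.5] L end [-8.3 69.8] R end [-102.2 -106.8] theta 28.0
  post [0.6239 0.059  0.0485] 20 dock [-49.6  64.4]
  floor (array([ 728.8, -178.7]), array([ 94.9, 594.7]), -74.12)
clock 10.35 pos [ 0.5666 -0.1354  0.0149] head 64.0 tilt z [ 0.001  0.001 -1.   ] F [-1.2 -0.1  1.2] w 0.01
tool shift mm [-106.4   -0.     0.8] turn z deg 0.0
```

View pics/w7.png

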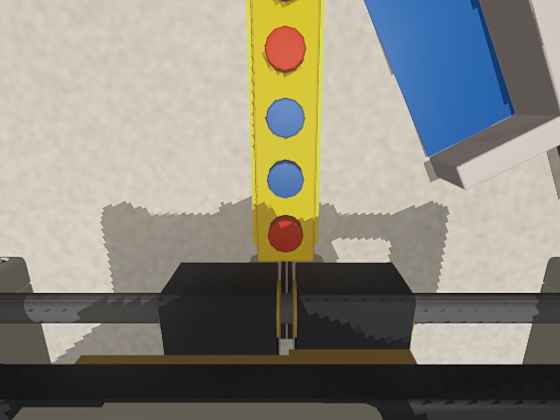

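View pics/t7.png

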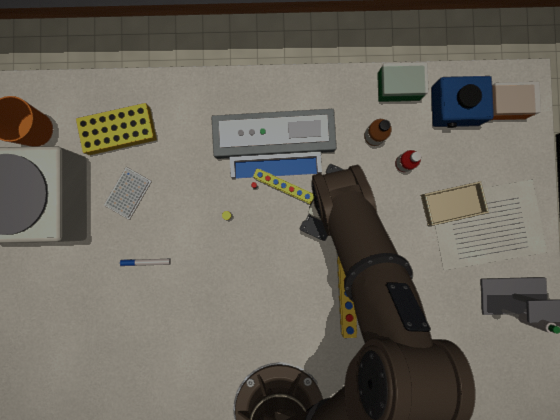

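```bash

python3 -m pendant '[[[0.006,0,0.001],[0,0,0],0],[[0.006,0,0],[0,0,0],0],[[0.006,0,0],[0,0,0],0],[[0.006,0,0],[0,0,0],0],[[0.006,0,0],[0,0,0],0],[[0.005,0,0],[0,0,0],0],[[0,0,0],[0,0,0],0],[[-0.03,0,0],[0,0,0],0],[[-0.03,0,-0.03],[0,0,0],0],[[0,0,-0.06],[0,0,0],0]]'
python3 -c "
from h import *
meas('wrist','w8');meas('top','t8');meas('side','s8')
go(.55,-.1,.1,-10)"
```

```text
clock: 11.6
position: [0.5519, -0.1619, 0.1024]
ee_rot: [-2.665, -1.657, 0.008]
force: [0.8, -0.7, 0.2]
width: 0.007
wrist [287.  54.] ctr [600.5 -63.9] size [29.6 63.9] head 63.89 zmed 0.0359 | dock ctr [-77.8 -57.5] L end [-30.3  30.6] R end [-125.2 -145.5] theta 28.3
wrist [201. 351.] ctr [ 354.3 -170.3] size [ 1.3 46.1] head 1.4 zmed 0.0363 | dock ctr [-327.9 -154.3] L end [-227.9 -155.7] R end [-427.9 -152.9] theta 90.8
  floor (array([678.2, -82.3]), array([46. , 72.2]), -88.12)
top [116. 129.] ctr [792.4 437. ] size [101.5 194.7] head 101.07 zmed 0.0372 | dock ctr [133.2 435.7] L end [117.8 534.5] R end [148.6 336.9] theta -8.9
top [277. 183.] ctr [631.4  -2.7] size [ 28.5 197.3] head 64.09 zmed 0.0342 | dock ctr [-44.5   2.5] L end [ 2.6 90.7] R end [-91.7 -85.7] theta 28.1
top [346. 295.] ctr [ 339.2 -190.8] size [ 42.5 241.9] head 1.18 zmed 0.038 | dock ctr [-343.7 -174.2] L end [-243.8 -176. ] R end [-443.7 -172.5] theta 91.0
  post [0.6238 0.0589 0.0479] 20 dock [-49.8  64.4]
  floor (array([678.5,  -3.2]), array([ 43.4, 227.2]), -88.32)
side [370. 196.] ctr [ 338.9 -173.1] size [ 10.2 270.2] head 1.28 zmed 0.0365 | dock ctr [-343.4 -156.5] L end [-243.4 -158.1] R end [-443.3 -154.9] theta 90.9
side [243. 207.] ctr [626.4  -1.5] size [ 31.1 197.2] head 62.49 zmed 0.0345 | dock ctr [-49.5   3.9] L end [ 0.1 90.8] R end [-99. -83.] theta 29.7
  post [0.6206 0.0599 0.0494] 20 dock [-53.   65.5]
clock 11.75 pos [ 0.5574 -0.1594  0.107 ] head 63.9 tilt z [ 0.007 -0.001 -1.   ] F [ 1.1  0.5 -1.8] w 0.0
tool shift mm [ 50.1 -32.8   6.9] turn z deg 73.9
```

View pics/w8.png

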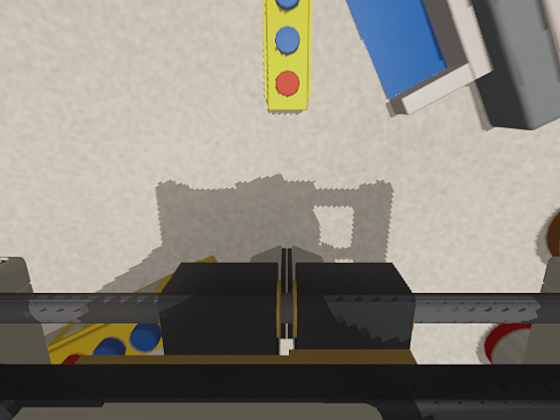

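View pics/t8.png

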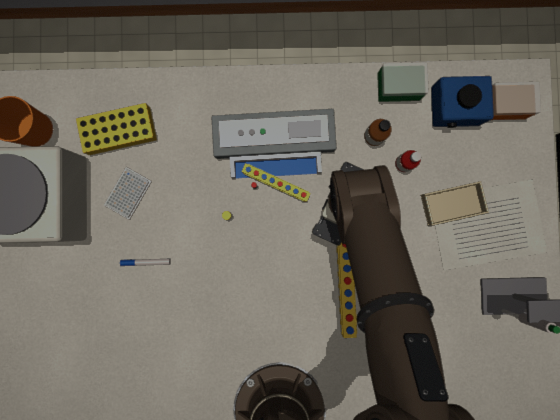

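The carrier's left end is now behind the post, at dock (3,91) against the post at (−50,64). Next I swing the right end in.

```bash

python3 -m pendant '[[[0,0,0],[0,0,9.5],0],[[0,0,0],[0,0,9.5],0],[[0,0,0],[0,0,9.5],0],[[0,0,0],[0,0,9.5],0],[[0,0,0],[0,0,9.5],0],[[0,0,0],[0,0,9.5],0],[[0,0,0],[0,0,9.5],0],[[0,0,0],[0,0,9.5],0],[[-0.008,-0.041,0],[0,0,0],0],[[-0.009,-0.041,0],[0,0,0],0]]'
python3 -m pendant '[[[-0.009,-0.041,0],[0,0,0],0],[[0,0,0],[0,0,0],0]]'
python3 -c "
from h import *
meas('wrist','w9')
go(.556,-.035,.014,-12)"
```

```text
clock: 13.0
position: [0.555, -0.0743, 0.1027]
ee_rot: [3.124, -0.33, -0.002]
force: [1.1, 0.8, -0.1]
width: 0.004
clock: 13.25
position: [0.5547, -0.0285, 0.1029]
ee_rot: [-3.124, 0.318, 0.002]
force: [-0.2, -0.1, -0.7]
width: 0.012
wrist [225. 120.] ctr [630.1  -3.5] size [ 29.7 199.3] head 63.96 zmed 0.0359 | dock ctr [-45.9   1.8] L end [ 1.5 89.9] R end [-93.2 -86.3] theta 28.2
wrist [505. 275.] ctr [ 477.2 -185.2] size [11.  39.5] head 107.22 zmed 0.0347 | dock ctr [-205.6 -173.9] L end [-231.5  -77.4] R end [-179.7 -270.5] theta -15.0
wrist [ 78. 279.] ctr [545.5 127.2] size [ 9.8 23.6] head 33.35 zmed 0.0363 | dock ctr [-125.4  135.6] L end [-39.8 187.3] R end [-211.    83.9] theta 58.9
wrist [502. 343.] ctr [ 419.3 -168.7] size [ 1.8 39.9] head 1.54 zmed 0.0368 | dock ctr [-262.9 -155.2] L end [-162.9 -156.4] R end [-362.8 -154.1] theta 90.7
  post [0.6235 0.0564 0.0499] 422 dock [-50.1  61.9]
  floor (array([674.7,  -3.8]), array([ 45.4, 229.8]), -87.92)
clock 13.3 pos [ 0.5547 -0.0312  0.1029] head -11.8 tilt z [-0.001  0.    -1.   ] F [ 0.6 -0.3 -0.4] w 0.01
tool shift mm [ 2.1  3.4 88.9] turn z deg 0.2
```

View pics/w9.png

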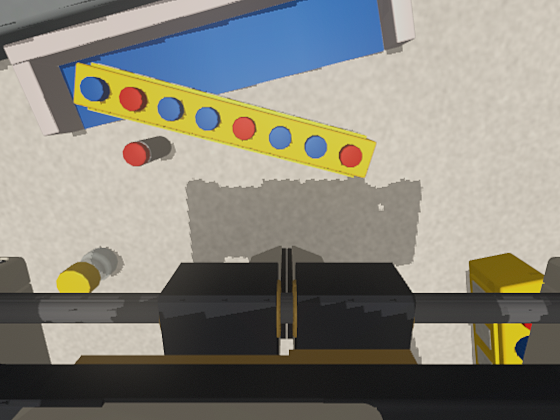

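```bash

python3 -m pendant '[[[0,0.002,0.03],[0,0,0],0],[[0,0.002,0.03],[0,0,0],0],[[0,0,0.028],[0,0,0],0],[[0.01,0.001,0],[0,0,0],0],[[0.01,0.001,0],[0,0,0],0],[[0.006,0.0005,0],[0,0,0],0],[[0.006,0.0005,0],[0,0,0],0],[[0.006,0.0005,0],[0,0,0],0],[[0.006,0.0005,0],[0,0,0],0],[[0.006,0.0005,0],[0,0,0],0]]'
python3 -c "
from h import *
meas('wrist','w10');meas('top','t10')
go(.556,-.035,.014,-12)"
```

```text
clock: 14.55
position: [0.6027, -0.052, 0.0158]
ee_rot: [-3.124, 0.329, -0.0]
force: [-0.8, 1.2, 0.2]
width: 0.005
wrist [197. 211.] ctr [640.3 -17. ] size [ 30.6 173.5] head 74.21 zmed 0.0358 | dock ctr [-36.2 -12.1] L end [-5.3 83. ] R end [ -67.1 -107.2] theta 18.0
  post [0.6285 0.052  0.0461] 213 dock [-45.3  57.3]
  floor (array([675.1, -17.6]), array([ 44.6, 202.1]), -88.54)
top [116. 129.] ctr [792.  439.5] size [102.5 198.7] head 101.86 zmed 0.0366 | dock ctr [132.9 438.2] L end [116.1 536.8] R end [149.7 339.6] theta -9.7
  post [0.6238 0.0578 0.0481] 20 dock [-49.8  63.2]
clock 14.65 pos [ 0.6033 -0.0522  0.0158] head -12.0 tilt z [ 0.001 -0.    -1.   ] F [-0.5  0.1  0.5] w 0.0
tool shift mm [-49.8  -6.9   1.7] turn z deg -0.0
```

View pics/w10.png

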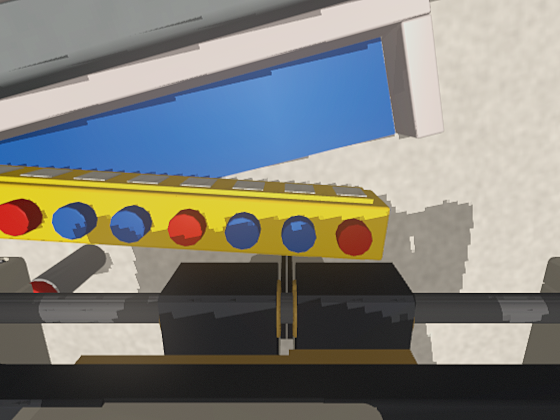

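```bash

python3 -m pendant '[[[0.006,0,0],[0,0,-1],0],[[0.006,-0.0005,0],[0,0,-1],0],[[0.006,-0.0005,0],[0,0,-1],0],[[0.006,-0.0005,0],[0,0,-1],0],[[0.006,-0.0005,0],[0,0,-1],0],[[0,0,0],[0,0,0],0]]'
python3 -c "
from h import *
meas('wrist','w11');meas('top','t11');meas('side','s11')
go(.556,-.035,.014,-12)"
```

```text
clock: 15.4
position: [0.633, -0.0551, 0.0157]
ee_rot: [-3.135, 0.192, -0.001]
force: [0.7, 0.6, -0.8]
width: 0.005
wrist [200. 219.] ctr [663.  -15.1] size [ 30.4 173.8] head 85.93 zmed 0.0358 | dock ctr [-13.4 -11.1] L end [-2.5 88.3] R end [ -24.4 -110.5] theta 6.3
  post [0.6253 0.0517 0.0486] 588 dock [-48.6  57.1]
  floor (array([673.8, -12.4]), array([ 43. , 212.6]), -87.92)
top [116. 129.] ctr [793.3 433.3] size [102.6 188.1] head 101.78 zmed 0.0362 | dock ctr [134. 432.] L end [117.3 530.6] R end [150.6 333.4] theta -9.6
top [249. 169.] ctr [670.1  68.9] size [28.8 53. ] head 88.43 zmed 0.0342 | dock ctr [-3.1 72.6] L end [  3.5 172.4] R end [ -9.7 -27.2] theta 3.8
  post [0.6238 0.0577 0.0482] 20 dock [-49.8  63.1]
side [370. 195.] ctr [ 339.3 -172.4] size [ 10.1 269.6] head 0.64 zmed 0.0365 | dock ctr [-342.9 -155.9] L end [-243.  -158.6] R end [-442.9 -153.1] theta 91.6
side [222. 215.] ctr [664.1  45.4] size [ 29.2 107.1] head 84.75 zmed 0.0347 | dock ctr [-10.   49.3] L end [  3.  148.5] R end [-23.  -49.8] theta 7.5
  post [0.6219 0.0594 0.0487] 21 dock [-51.7  65. ]
clock 15.55 pos [ 0.6323 -0.0551  0.0158] head -7.0 tilt z [ 0.  0. -1.] F [-0.7  0.1 -0.1] w -0.0
tool shift mm [-78.2 -10.6   1.7] turn z deg 5.0
```

View pics/w11.png

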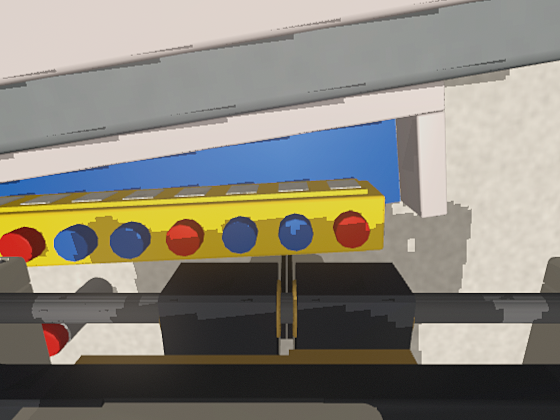

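View pics/s11.png

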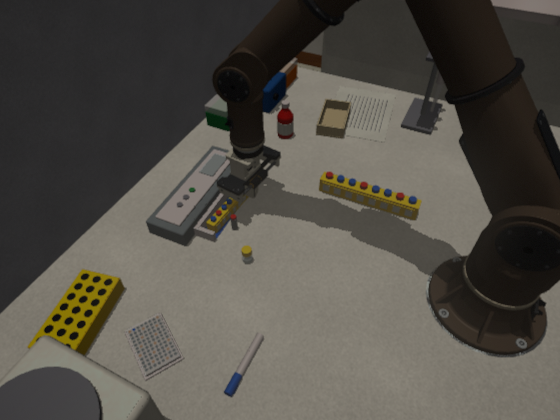

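```bash

python3 -m pendant '[[[0.005,-0.001,0],[0,0,-2],0],[[0.005,-0.0005,0],[0,0,-2],0],[[0.005,-0.0005,0],[0,0,-2],0],[[0,0,0],[0,0,0],0]]'
python3 -c "
from h import *
meas('wrist','w12');meas('top','t12')
go(.556,-.035,.014,2)"
```

```text
clock: 16.05
position: [0.648, -0.0544, 0.0157]
ee_rot: [-3.141, 0.027, -0.001]
force: [0.3, 0.4, 0.2]
width: 0.007
wrist [200. 218.] ctr [674.4 -12. ] size [ 30.5 174.5] head 90.37 zmed 0.0358 | dock ctr [-1.9 -8.4] L end [ 1.3 91.5] R end [  -5.1 -108.4] theta 1.8
  post [0.6263 0.0518 0.0481] 552 dock [-47.5  57.1]
  floor (array([672.2, -10.4]), array([ 40.2, 216.4]), -87.92)
top [116. 129.] ctr [792.6 435.4] size [101.  192.3] head 101.62 zmed 0.037 | dock ctr [133.4 434.1] L end [117.  532.8] R end [149.7 335.4] theta -9.4
top [249. 167.] ctr [675.8  71.5] size [28.8 53. ] head 88.37 zmed 0.0342 | dock ctr [ 2.7 75. ] L end [  9.4 174.7] R end [ -4.  -24.8] theta 3.8
  post [0.6237 0.0565 0.0486] 19 dock [-50.   61.9]
clock 16.15 pos [ 0.6476 -0.0544  0.0157] head -1.0 tilt z [ 0.  0. -1.] F [-0.8 -0.4 -0.4] w 0.0
tool shift mm [-91.9 -17.7   1.7] turn z deg -3.0
```

View pics/w12.png

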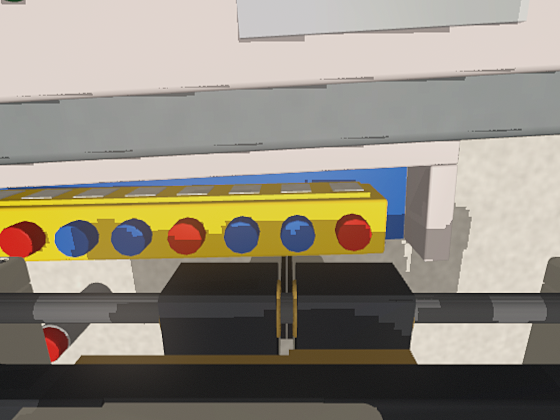

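```bash

python3 -m pendant '[[[0.0035,0,0],[0,0,0],0],[[0,0,0],[0,0,0],0],[[-0.01,0,0],[0,0,0],0],[[-0.03,0,0],[0,0,0],0],[[-0.03,0,-0.04],[0,0,0],0],[[-0.04,0,-0.06],[0,0,0],0],[[-0.05,0,-0.03],[0,0,0],0],[[-0.02,0,-0.02],[0,0,0],0],[[0,0,0],[0,0,0],0]]'
python3 -c "
from h import *
meas('wrist','w13');meas('top','t13');meas('side','s13')
go(.556,-.035,.014,2)
for lab in('vial','pink_bottle','dark_bottle','marker','plate','reservoir'):
    im,d=arm.get_image('top');P=cloud(cam('top'),d)
    for x in arm.masks_of('top',lab)[:1]: print(lab,round(x['conf'],2),np.round(x['rect']),np.median(P[x['pixels']&(d>0)],0).round(3))
"
```

```text
clock: 17.27
position: [0.4755, -0.0517, 0.1592]
ee_rot: [3.141, -0.028, 0.004]
force: [0.9, -0.3, 0.3]
width: 0.006
wrist [ 57. 128.] ctr [543.3 126.2] size [11.3 24.4] head 15.28 zmed 0.037 | dock ctr [-127.6  134.7] L end [-30.2 157.3] R end [-225.   112.1] theta 76.9
wrist [432. 236.] ctr [ 436.8 -172.5] size [ 31.3 100.4] head 160.17000000000002 zmed 0.0357 | dock ctr [-245.5 -159.7] L end [-338.2 -122.2] R end [-152.8 -197.2] theta -68.0
  post [0.6231 0.0568 0.05  ] 373 dock [-50.5  62.3]
top [274. 166.] ctr [677.6   0.7] size [ 29.8 195.2] head 91.28 zmed 0.0344 | dock ctr [1.8 4.1] L end [  3.4 104.1] R end [  0.2 -95.9] theta 0.9
  post [0.6239 0.0577 0.048 ] 20 dock [-49.7  63.1]
side [370. 195.] ctr [ 339.7 -173.3] size [  9.7 271.9] head 1.2 zmed 0.0361 | dock ctr [-342.6 -156.8] L end [-242.6 -158.5] R end [-442.6 -155. ] theta 91.0
side [227. 203.] ctr [673.7   1. ] size [ 31.  199.4] head 90.64 zmed 0.0344 | dock ctr [-2.1  4.6] L end [  0.6 104.5] R end [ -4.8 -95.4] theta 1.6
  post [0.6206 0.0592 0.048 ] 18 dock [-53.   64.8]
clock 17.43 pos [ 0.4766 -0.0515  0.1572] head -1.0 tilt z [ 0.  0. -1.] F [-0.  -0.5  0.2] w 0.0
tool shift mm [ 79.1 -17.9 143.2] turn z deg -3.0
vial 0.5 [228. 216.  10.   8.] [0.543 0.132 0.044]
pink_bottle 0.69 [124. 193.  47.  51.] [0.612 0.415 0.014]
dark_bottle 0.85 [378. 132.  29.  29.] [ 0.753 -0.275  0.095]
marker 0.61 [148. 262.  52.   3.] [0.418 0.36  0.017]
plate 0.74 [126. 193.  45.  50.] [0.613 0.414 0.014]
reservoir 0.87 [454. 203.  67.  45.] [ 0.563 -0.503  0.007]
```

View pics/w13.png

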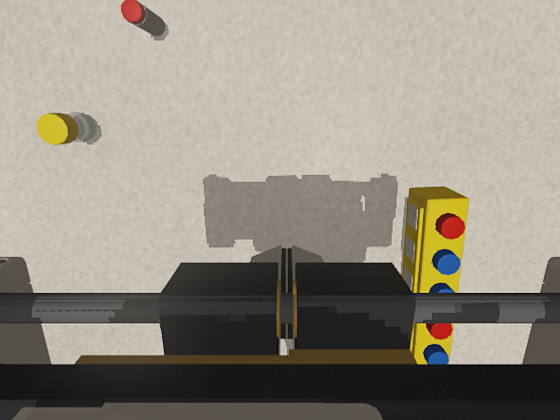

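View pics/t13.png

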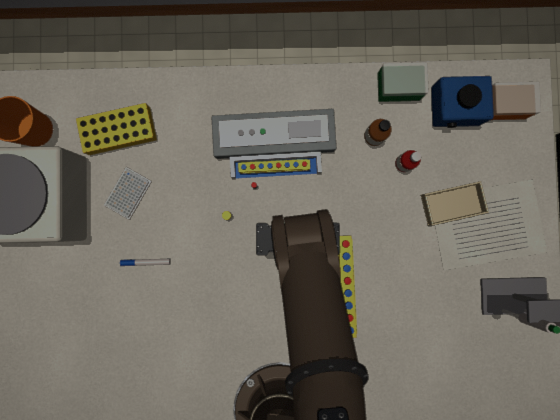

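The top view shows the carrier lying wholly inside the bay at (274,166). Blue floor shows all round it, and the bottles, vial, marker, plate and tray are where they were. The arm is clear, so I'm handing in.

```bash
python3 -c "
from cell import arm
print(arm.sign_off())"
```

```text
the job is handed in; nothing more can be done
None
```

The carrier is lying wholly inside the blue bay, and the job was handed in at about 17.5 s of the 72 s allowed. No verdict was reported.

**What I did:** With the fingers shut and pushing only on the yellow base, I did it in three pushes:
1. On the left part of the near side, which turned the carrier to about 28° to the bay.
2. On the right end face, along the carrier's axis, until the left end was behind the post. That end was then about 52 mm to the bay's side of the post and 27 mm past it lengthwise.
3. On the right part of the near side, which swung the right end into the bay.

**Last checks (bay frame):**

| | Top camera | Side camera | Limit |
|---|---|---|---|
| Carrier centre (x, y) | (1.8, 4.1) mm | (−2.1, 4.6) mm | y within ±20 mm |
| x of the two ends | 3.4 and 0.2 mm | 0.6 and −4.8 mm | −12 to +23 mm |
| Angle to the bay | 0.9° | 1.6° | 6.9° (0.12 rad) |

- **Carrier height:** Its top measured 34 mm up, so it lies flat. The arm is backed well away.
- **Camera disagreement:** The side camera reads about 3–4 mm less in x than the top camera. It does so for the post as well, so it is a calibration offset and both results are within limits.
- **Bystanders:** The vial, dark bottle, plate and reservoir measured within about 2 mm of their start. The marker's reading shifted 11 mm along its length, but in the picture it hadn't visibly moved and the arm never went near it.
- **Failed check:** The network mistook the plate for the pink bottle in the last check. I judged the bottle by eye, and it sits where it started.

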